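Clear the planning map board and stow the scraper

TASK

The exercise is over: pick up the scraper block by its handle and wipe every counter and route tile off the map board into the trough along its open edge, using the scraper and never pushing them with the gripper itself. Then put the scraper away, turned the right way round and fully home in its shaped cut-out in the case tray, let go of it, and leave everything else on the desk where it is.

Things in the scene. Friction and masses are not known exactly. Their poses are not given: they have to be found in the camera images.
- map_board: Fixed map board, level on the desk. Origin: on the desk under the map's centre; y points from the trough to the closed edge, z up. Map surface 60 mm above the desk, x -125 to 125 mm, y -140 to 140 mm. An aluminium lip stands 6 mm above the map along both sides (inner faces x = -125, 125 mm) and the closed edge (inner face y = 140 mm). The edge at y = -140 mm is open.
- board_centre (a point): Centre of the map's surface, 60 mm above the desk.
- trough (a point): Centre of the floor of the counter trough, fixed to the map board below its open edge; floor 6 mm above the desk. Inside 250 mm long (board x), 85 mm wide (board y -140 to -225 mm); outer wall 4 mm thick and end walls 8 mm thick, 66 mm high. The map's open edge drops straight into it.
- scraper: Loose scraper block, blue, dark grey hard sole, pale grey handle, about 160 g, starts flat on the desk. Origin: centre of its 130 x 56 mm underside, x along its length. The straight 130 mm wiping edge is the long side y = -28 mm; the corner at +x +y is cut away from (20, 28) to (65, 2) mm, so the outline is one-way. Block 20 mm thick; handle on top.
- scraper_grip (a point): Middle of the scraper's handle, at (-5, 0, 36) mm in the scraper's frame. Handle 90 mm long (scraper's x), 26 mm wide, from 20 to 52 mm above the underside.
- scraper_nose (a point): Point on the scraper's underside near its narrow end, at (60, -13, 0) mm in its frame.
- scraper_tail (a point): Point on the scraper's underside near its square end, at (-60, 0, 0) mm in its frame.
- stow_tray: Fixed case tray, black foam, aluminium edges, 176 x 110 mm, 34 mm high. Origin: on the desk under its centre. In its top a cut-out with yellow floor: the scraper's outline widened by 3 mm all round, 16 mm deep, centred on the tray and lying in the tray's x, y axes as the scraper's does in its own (narrow end +x, straight side -y). A seated scraper's block stands 4 mm proud.
- pocket (a point): Centre of the cut-out's floor; the scraper's origin lies here when it is home.
- pocket_nose (a point): Point on the cut-out's floor where scraper_nose lies when the scraper is home.
- pocket_tail (a point): Point on the cut-out's floor where scraper_tail lies when the scraper is home.
- counter1: Loose red round planning counter, 40 mm across, 6 mm thick, 14 g, starts flat on the map. Origin: centre of its underside.
- counter2: Loose blue round planning counter, 40 mm across, 6 mm thick, 14 g, starts flat on the map. Origin: centre of its underside.
- counter3: Loose green round planning counter, 40 mm across, 6 mm thick, 14 g, starts flat on the map. Origin: centre of its underside.
- counter4: Loose orange round planning counter, 40 mm across, 6 mm thick, 14 g, starts flat on the map. Origin: centre of its underside.
- tile1: Loose black route tile with a yellow arrow, 56 x 28 x 6 mm (length along x), 14 g, starts flat on the map. Origin: centre of its underside.
- tile2: Loose black route tile with a yellow arrow, 56 x 28 x 6 mm (length along x), 14 g, starts flat on the map. Origin: centre of its underside.
- handset: Bystander: yellow and black satellite-navigation handset lying on the desk, 118 x 58 x 28 mm. Origin under its centre.
- tape_roll: Bystander: roll of cream tape lying flat, 104 mm across, 25 mm high. Origin under its centre.
- mug: Bystander: blue mug, 80 mm across, 92 mm high. Origin under its centre.
- mouse: Bystander: grey computer mouse, 108 x 60 x 30 mm. Origin under its centre.

How it is judged:
By the outcome, as a careful person would: the job done as asked, in the order asked, and still so for the second after the job is handed in, with the robot touching nothing.
It also fails if it takes over 64 s, if anything falls off the work surface, if the arm or the gripper's body presses on something with over 40 N, if the wrist force passes 120 N, or if a joint passes its speed limit or range.

ROBOT

A 7-joint arm with a two-finger parallel gripper is mounted at the origin on the work surface. World frame = base frame: x ahead of the robot, y to its left, z up, the work surface at z = 0. Lengths are in m, angles in rad, forces in N, time in s.
With the tool pointing down it reaches from about 0.425 to 0.925 m from the base axis. Payload 6.8 kg.
Tool frame: the origin (TCP) lies on the front face of the gripper's body, between the roots of the fingers; the fingertips stand 73 mm ahead of it and the grasp point (between the pads) lies 54 mm ahead of it; z points along the fingers, y is the direction in which the jaws open and shut (so a half turn about z gives the same grasp; the last joint's range is limited). The gripper opens to 85 mm and grips with 20 to 120 N. Pads are 22 mm wide; open, the fingers measure 114 mm over their backs; the gripper's body (76 mm by 85 mm) begins 54 mm behind the grasp point. The pads swing forward as they close: fully open they stand 13 mm farther back than shut.
Start: joints at [1.219, 0.477, 0.022, 1.555, -0.011, 1.109, -0.083], TCP at [0.163, -0.655, 0.304] pointing down, gripper open.
Joint ranges: [-2.96, 2.96], [-0.34, 2.1], [-1.41, 1.46], [0.24, 2.44], [-1.37, 4.51], [0.17, 1.92], [-2.96, 2.96]. Speed limits (rad/s): [2.39, 2.39, 3.14, 3.14, 3.14, 3.14, 3.14].

INTERFACE

Orientations are given as a rotation vector (axis times angle).
In Python, from bench import * gives the robot as it stands.
- The arm moves only by the tool jog_arm, never from a script. Its argument "plan" is a list of rows, each a list of 2 entries, a list of its own where there are three numbers: the shift along the world's x, y, z in cm, then the turn about the world's z in rad. In form: [[[tx, ty, tz], twist], ...]. A call has 1 to 12 rows; each row shifts and turns the commanded pose from where the row before left it; what a row does not reach is not made up. A row lasts 1/10 s, in which the tool goes at most 50 mm and 8.59 degrees, less where a joint would pass 70% of its speed; a pose out of reach is approached as far as the arm can. A call is refused whole if a number of a shift passes 5 or a number of a turn 0.15, either way. A call with a gripper value outside its range is refused whole. "hand" is the finger opening in cm, from 0 to 8.54, set as the call begins (left out, the last holds). The fingers move at their own pace and stop on an object; "grip_force" is the grip in N (left out, the last holds). Time passes only in rows, so rows that do not move let the fingers close. It gives the time, the measured TCP pose, the force and the opening at its end, in the units of the state.
- get_obs(): the state, without advancing time (a new reading comes with each control period).
- grab_frame(name): name is "scene" or "top" or "wrist"; returns the picture (420x560x3 uint8, red, green, blue); there is no depth.
- get_calibration(name): a dict with "intrinsics" (3x3 intrinsics, pixels), "xyz" and "orientation" of the camera in the world. Camera axes: x right, y down, z forward; pixel columns grow to the right and rows downward; lengths in m; the calibration is good to about 2 mm. A picture is of the moment at which its call begins: read the wrist's pose just before it. get_calibration takes no time and is no camera call; for the wrist camera it gives the pose at the moment of the call.
- hand_in(): hands the job in, once; it reports no verdict.
The state is a dict: "clock": time; "joints": joint angles; "qvel": joint speeds; "tau": joint torques, N m; "tcp_pos": TCP position; "orientation": TCP orientation; "contact_force": force on the tool from outside, world axes, zero at the start; "moment": the same for the moment, N m; "grip_width": finger opening in m.
Only numpy, scipy, OpenCV 4.12 (cv2) and the standard library are available. Lean on these libraries where they do the work, as an engineer would, in place of code of your own. Each camera call takes 0.05 s, during which the arm holds its last target. There are 200 camera calls.

## Working session

There is one attempt and no reset: what is moved stays moved. The work goes in short steps, Python scripts to look and compute and a tool call to move; the robot and the scene stay as the last step left them, time stands still between calls to the robot, and variables do not carry over. Pictures are saved under pics/ and viewed, about 8 in all and at most 12, crops included, and the job is handed in when it is done.

Besides the shell and the picture viewer there is one more tool, called after ">>>" by a JSON object that holds its "api" and its "payload". jog_arm: Moves the arm, as the interface text tells. Its arguments: {"type":"object","properties":{"plan":{"type":"array","items":{"type":"array"}},"hand":{"type":"number"},"grip_force":{"type":"number"}},"required":["plan"]}

```bash
mkdir -p pics; ls; cat > h.py <<'E'
from bench import *
import numpy as np, cv2
from scipy.spatial.transform import Rotation as R
def cam(name):
    c=get_calibration(name); K=np.array(c["intrinsics"]); o=np.array(c["orientation"])
    M=o if o.shape==(3,3) else R.from_rotvec(o).as_matrix()
    return K,M,np.array(c["xyz"])
def ray(c,px,z):
    K,M,t=c; px=np.atleast_2d(np.array(px,float))
    d=(M@np.linalg.inv(K)@np.c_[px,np.ones(len(px))].T).T
    return t+d*((z-t[2])/d[:,2])[:,None]
def proj(c,P):
    K,M,t=c; q=(np.atleast_2d(P)-t)@M; q=q@K.T; return q[:,:2]/q[:,2:]
E
python3 - <<'E'
from h import *
for n in ["scene","top"]:
    im=grab_frame(n); cv2.imwrite(f"pics/{n}0.png",im[:,:,::-1]); c=cam(n); print(n,c[0].tolist(),c[1].round(3).tolist(),c[2])
print(get_obs())
E
```

```text
pics
scene [[390.60939616852846, 0.0, 274.3038761444843], [0.0, 390.60939616852846, 220.88353973378491], [0.0, 0.0, 1.0]] [[-0.598, 0.634, -0.489], [0.801, 0.476, -0.362], [0.003, -0.609, -0.793]] [1.17628937 0.52021031 1.06544519]
top [[394.4604024981052, 0.0, 285.39019233934545], [0.0, 394.4604024981052, 210.936562309136], [0.0, 0.0, 1.0]] [[0.012, -0.994, 0.11], [-1.0, -0.009, 0.027], [-0.026, -0.11, -0.994]] [0.42075469 0.04599393 1.08169106]
{'clock': 0.1, 'joints': array([ 1.21889918,  0.47774373,  0.02238671,  1.55635055, -0.01150115,
        1.10930223, -0.08311381]), 'qvel': array([-1.17103478e-05, -7.35904879e-04, -1.99102279e-05, -1.61905316e-03,
       -8.29937052e-04, -6.44351724e-04,  7.25795225e-04]), 'tau': array([ 3.88665096e-03, -5.97760785e+01,  1.61332246e+00, -2.81952113e+01,
        1.27583864e-02,  5.09690261e-03,  1.29867880e-05]), 'tcp_pos': array([ 0.16281055, -0.65464428,  0.30300692]), 'orientation': array([-3.11665973e+00, -3.81756537e-01,  5.39734281e-04]), 'contact_force': array([-0.37893836, -0.13435944, -0.53397033]), 'moment': array([0.01579529, 0.01436765, 0.01798637]), 'grip_width': 0.08566319642119484}
```

View pics/top0.png

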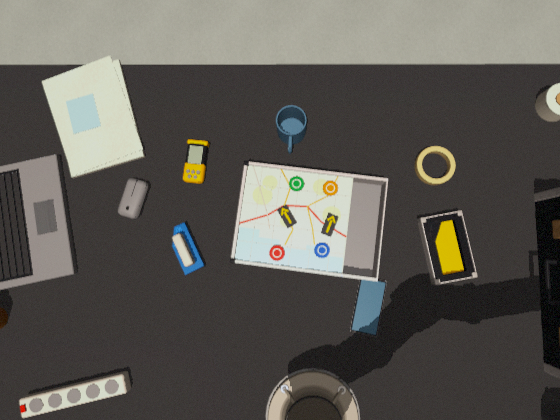

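View pics/scene0.png

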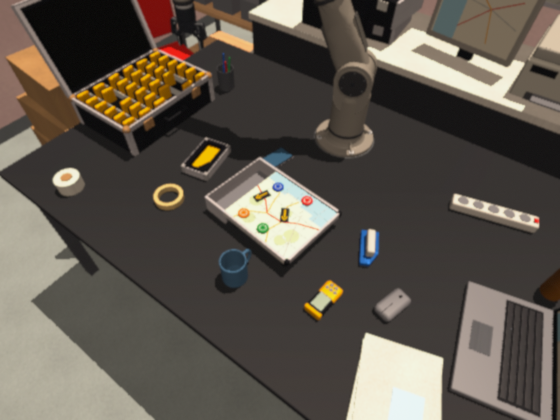

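The top view shows the scraper at about (187,250), the board from (234,163) to (388,278) with its trough on the right (-y world), the tray at (448,247) with its yellow cut-out, and six pieces on the map. The scene view shows the same layout.

```bash
python3 - <<'E'
from h import *
c=cam("top"); im=cv2.imread("pics/top0.png"); hsv=cv2.cvtColor(im,cv2.COLOR_BGR2HSV)
def blobs(m,box,amin):
    k=np.zeros_like(m); x0,y0,x1,y1=box; k[y0:y1,x0:x1]=m[y0:y1,x0:x1]
    cs,_=cv2.findContours(k,cv2.RETR_EXTERNAL,cv2.CHAIN_APPROX_NONE); return [q for q in cs if cv2.contourArea(q)>amin]
blue=cv2.inRange(hsv,(95,150,90),(120,255,255)); yel=cv2.inRange(hsv,(20,150,120),(35,255,255)); 
for nm,m,box,z,a in [("blue",blue,(160,215,215,280),.02,150),("yel",yel,(425,210,475,285),.018,150)]:
    for q in blobs(m,box,a):
        h=cv2.convexHull(q); p=cv2.approxPolyDP(h,2,True)[:,0]; w=ray(c,p,z); print(nm,cv2.contourArea(q),p.tolist(),(w[:,:2]*1000).round().tolist())
bright=cv2.inRange(im,(90,90,90),(255,255,255))
for nm,box,z in [("tray",(410,200,485,292),.034),("board",(225,155,395,285),.066),("handle",(165,225,203,270),.052)]:
    q=blobs(bright if nm!="handle" else cv2.inRange(hsv,(0,0,110),(180,70,255)),box,30)
    if not q: print(nm,"none"); continue
    q=np.vstack(q); r=cv2.boxPoints(cv2.minAreaRect(ray(c,q[:,0],z)[:,:2].astype(np.float32))); print(nm,(r*1000).round().tolist(),(r.mean(0)*1000).round(), [np.linalg.norm(r[i]-r[i-1]).round(3) for i in (0,1)])
for nm,lo,hi in [("red",(0,170,120),(8,255,255)),("grn",(60,120,60),(85,255,255)),("org",(9,170,120),(18,255,255)),("blu",(100,150,90),(120,255,255)),("blk",(0,0,0),(180,255,60))]:
    for q in blobs(cv2.inRange(hsv,lo,hi),(245,172,345,268),30): print(nm,(ray(c,[cv2.minEnclosingCircle(q)[0]],.066)*1000).round()[0,:2],cv2.contourArea(q))
cv2.imwrite("pics/crop1.png",np.hstack([cv2.resize(im[205:295,150:250],None,fx=4,fy=4,interpolation=2),cv2.resize(im[205:295,405:495],None,fx=4,fy=4,interpolation=2)]))
# scene view heights: two-view of handle centroid / yellow centroid
s=cam("scene"); si=cv2.imread("pics/scene0.png"); sh=cv2.cvtColor(si,cv2.COLOR_BGR2HSV)
def cen(m): 
    q=max(m,key=cv2.contourArea); M=cv2.moments(q); return [M['m10']/M['m00'],M['m01']/M['m00']]
def tri(p1,p2):
    d1=ray(c,[p1],0)[0]-c[2]; d2=ray(s,[p2],0)[0]-s[2]; A=np.c_[d1,-d2]; t=np.linalg.lstsq(A,s[2]-c[2],rcond=None)[0]
    return (c[2]+t[0]*d1)*1000,(s[2]+t[1]*d2)*1000
sy=cv2.inRange(sh,(20,150,100),(35,255,255))
print(tri(cen(blobs(yel,(425,210,475,285),100)),cen(blobs(sy,(180,130,235,185),60))))
E
```

```text
blue 431.0 [[182, 223], [185, 224], [203, 266], [186, 274], [172, 246], [174, 227]] [[503.0, 356.0], [500.0, 348.0], [388.0, 294.0], [366.0, 339.0], [440.0, 381.0], [492.0, 377.0]]
yel 963.5 [[451, 220], [463, 270], [443, 273], [435, 241], [441, 222]] [[518.0, -369.0], [386.0, -396.0], [377.0, -343.0], [461.0, -325.0], [512.0, -342.0]]
tray [[347.0, -315.0], [369.0, -426.0], [545.0, -391.0], [523.0, -280.0]] [ 446. -353.] [np.float32(0.179), np.float32(0.113)]
board [[343.0, -176.0], [621.0, -209.0], [667.0, 185.0], [389.0, 218.0]] [505.   4.] [np.float32(0.397), np.float32(0.28)]
handle [[384.0, 335.0], [395.0, 312.0], [477.0, 353.0], [465.0, 375.0]] [430. 344.] [np.float32(0.091), np.float32(0.025)]
red [426.  96.] 139.0
grn [606.  47.] 140.0
blu [434. -19.] 144.5
(array([ 442.1946032 , -355.64547876,   26.49563175]), array([ 441.065994  , -353.86096158,   25.79345879]))
```

View pics/crop1.png

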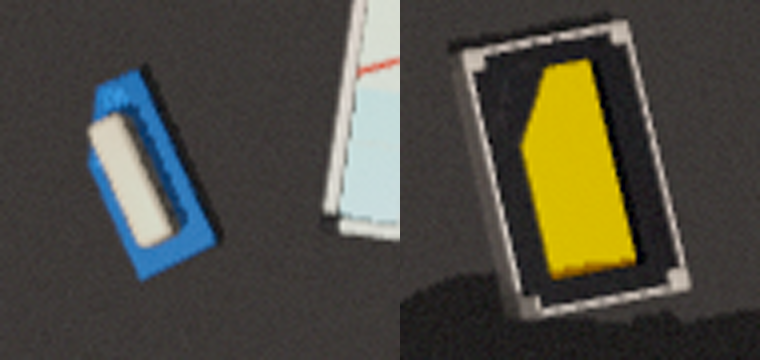

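>>> {"api": "jog_arm", "payload": {"plan": [[[3.5,3.2,0.5],0],[[3.5,3.2,0.5],0],[[3.5,3.2,0.5],0],[[3.5,3.2,0.5],0],[[3.5,3.2,0.5],0],[[3.5,3.2,0.5],0],[[3.5,3.2,0.5],0],[[3.5,3.2,0.5],0],[[2,3.2,0],0],[[0,0,0],0]]}}

```text
clock: 1.1
tcp_pos: [0.4672, -0.3607, 0.3437]
orientation: [-3.113, -0.398, -0.003]
contact_force: [0.3, -0.6, -1.3]
grip_width: 0.0856
```

```bash
python3 - <<'E'
from h import *
c=cam("wrist"); im=grab_frame("wrist"); cv2.imwrite("pics/w_tray.png",im[:,:,::-1]); np.savez("w_tray.npz",K=c[0],M=c[1],t=c[2])
o=get_obs(); print(o["joints"].round(2),o["tcp_pos"],c[2]-o["tcp_pos"],c[1].round(2).tolist(), c[0][0,0])
E
```

```text
[ 0.67  0.31 -0.14  1.71  0.04  1.13 -0.8 ] [ 0.4648995  -0.36389899  0.34361485] [0.06931118 0.02157048 0.06972686] [[0.25, -0.93, -0.27], [-0.97, -0.24, -0.07], [-0.0, 0.27, -0.96]] 304.56037255594146
```

>>> {"api": "jog_arm", "payload": {"plan": [[[0.6,4.4,0],0],[[0.6,4.4,0],0],[[0.6,4.4,0],0],[[0.6,4.4,0],0],[[0.6,4.4,0],0],[[0.6,4.4,0],0],[[0.6,4.4,0],0],[[0.6,4.4,0],0],[[0.6,4,0],0],[[0,0,0],0]]}}

```text
clock: 2.15
tcp_pos: [0.5171, 0.0298, 0.344]
orientation: [-3.115, -0.393, -0.001]
contact_force: [0.5, 0.2, 0.1]
grip_width: 0.0856
```

```bash
python3 - <<'E'
from h import *
c=cam("wrist"); im=grab_frame("wrist"); cv2.imwrite("pics/w_board.png",im[:,:,::-1]); np.savez("w_board.npz",K=c[0],M=c[1],t=c[2])
o=get_obs(); print(o["joints"].round(2),o["tcp_pos"])
a=cv2.imread("pics/w_tray.png"); cv2.imwrite("pics/both.png",cv2.resize(np.hstack([a,im[:,:,::-1]]),(800,300)))
E
```

```text
[ 0.16  0.21 -0.39  1.86  0.09  1.09 -1.58] [0.51698673 0.0264178  0.34374055]
```

View pics/both.png

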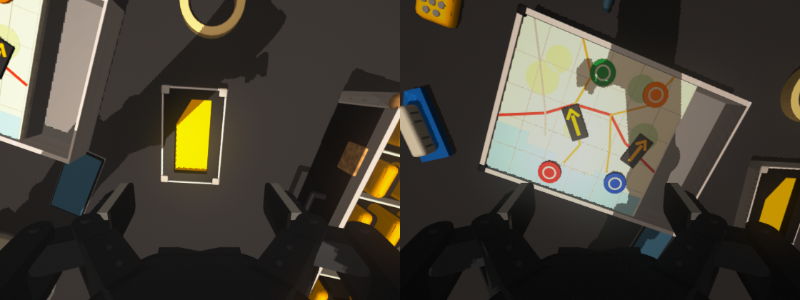

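The left half shows the tray at about (193,135) with its cut corner at the upper left; the right half shows the board, with corners at about (523,8), (482,170) and (750,103), and six pieces. The gripper hides only the board's lower right.

```bash
cat >> h.py <<'E'
def load(n):
    d=np.load(n+".npz"); return (d["K"],d["M"],d["t"]),cv2.imread("pics/"+n+".png")
def edge(g,a,b,inside,w=9):
    """points on the outermost strong edge along the seed line a-b"""
    a=np.array(a,float);b=np.array(b,float);n=np.array([-(b-a)[1],(b-a)[0]]);n/=np.linalg.norm(n)
    if n@(np.array(inside)-a)<0:n=-n
    out=[]
    for s in np.linspace(.08,.92,60):
        t=np.arange(-w,w,.25);p=a+s*(b-a)+t[:,None]*n
        v=cv2.remap(g,p[None,:,0].astype(np.float32),p[None,:,1].astype(np.float32),1)[0].astype(float)
        d=np.gradient(cv2.GaussianBlur(v[None],(0,0),2)[0])
        k=np.where(d>max(.5*d.max(),2))[0]
        if len(k):
            j=k[0]
            while j+1<len(d) and d[j+1]>d[j]: j+=1
            out.append(p[j])
    return np.array(out)
def line(P):
    vx,vy,x,y=cv2.fitLine(P[:,:2].astype(np.float32)*1000,cv2.DIST_HUBER,0,.01,.01).ravel(); return np.array([x,y]),np.array([vx,vy])
def inter(l,m):
    t=np.linalg.solve(np.c_[l[1],-m[1]],m[0]-l[0]); return l[0]+t[0]*l[1]
E
python3 - <<'E'
from h import *
def quad(name,cor,z,names,draw):
    c,im=load(name); g=cv2.cvtColor(im,6); ctr=np.mean(cor,0); L=[]
    for i in range(4):
        e=edge(g,cor[i],cor[(i+1)%4],ctr); w=ray(c,e,z); l=line(w); L.append(l)
        r=(w[:,:2]*1000-l[0])@np.array([-l[1][1],l[1][0]]); print(names[i],"ang",np.degrees(np.arctan2(l[1][1],l[1][0])).round(2),"med|r|",np.median(abs(r)).round(2),len(e))
    P=[inter(L[i-1],L[i]) for i in range(4)]; print(np.round(P,1).tolist(),[np.linalg.norm(P[i]-P[i-1]).round(1) for i in range(4)],"mid",np.mean(P,0).round(1)); return c,im,P
s=1.4
c,im,T=quad("w_tray",[(163*s,86*s),(227*s,90*s),(220*s,184*s),(162*s,182*s)],.034,["+x","-y","-x","+y"],1)
hsv=cv2.cvtColor(im,40); m=cv2.inRange(hsv,(20,120,60),(35,255,255)); m[:,:200]=0;m[:,330:]=0;m[290:]=0
q=max(cv2.findContours(m,0,1)[0],key=cv2.contourArea); p=cv2.approxPolyDP(q,4,True)[:,0]; print("yel",p.tolist(),(ray(c,p,.018)[:,:2]*1000).round().tolist())
c,im,B=quad("w_board",[(172,11),(490,144),(415,275),(115,238)],.066,["+x side","trough","-x side","closed"],1)
a=np.radians(-6.65); hsv=cv2.cvtColor(im,40)
for nm,lo,hi in [("red",(0,150,90),(8,255,255)),("grn",(60,120,40),(85,255,255)),("org",(8,150,60),(17,255,255)),("blu",(100,150,60),(120,255,255)),("blk",(0,0,0),(180,130,62))]:
    for q in cv2.findContours(cv2.inRange(hsv,lo,hi),0,1)[0]:
        if cv2.contourArea(q)>350:
            (x,y),(w,h),t=cv2.minAreaRect(q)
            if 130<x<420 and 30<y<290: print(nm,(x,y),(ray(c,[[x,y]],.066)[0,:2]*1000).round(),cv2.contourArea(q))
E
```

```text
+x ang -78.7 med|r| 0.09 60
-y ang 11.28 med|r| 0.12 60
-x ang -78.84 med|r| 0.13 60
+y ang 11.38 med|r| 0.08 60
[[518.9000244140625, -280.1000061035156], [540.5, -387.8999938964844], [367.79998779296875, -422.29998779296875], [346.5, -314.70001220703125]] [np.float32(175.8), np.float32(110.0), np.float32(176.1), np.float32(109.7)] mid [ 443.4 -351.3]
yel [[295, 140], [284, 140], [247, 171], [245, 237], [289, 242]] [[515.0, -367.0], [512.0, -354.0], [461.0, -317.0], [371.0, -335.0], [379.0, -396.0]]
+x side ang 83.27 med|r| 0.07 60
trough ang -6.67 med|r| 0.07 60
-x side ang -81.43 med|r| 4.17 29
closed ang -6.72 med|r| 0.09 60
[[662.2999877929688, 185.0], [618.2000122070312, -189.0], [446.8999938964844, -169.0], [388.70001220703125, 217.3000030517578]] [np.float32(275.5), np.float32(376.6), np.float32(172.5), np.float32(390.6)] mid [529.   11.1]
red (208.75001525878906, 240.75001525878906) [424.  97.] 676.5
grn (283.5, 100.5) [604.  49.] 879.0
org (351.5560302734375, 133.5850830078125) [589. -33.] 1024.5
blu (300.5, 256.0) [432. -18.] 610.0
blk (279.5, 209.5) [484.  22.] 220639.0
```

>>> {"api": "jog_arm", "payload": {"plan": [[[-1.2,4,-0.6],0.026],[[-1.2,4,-0.6],0.026],[[-1.2,4,-0.6],0.026],[[-1.2,4,-0.6],0.026],[[-1.2,4,-0.6],0.026],[[-1.2,4,-0.6],0.026],[[-1.2,4,-0.6],0.026],[[-1,2.5,-0.6],0.026],[[0,0,0],0],[[0,0,0],0]]}}

```text
clock: 3.2
tcp_pos: [0.4241, 0.3281, 0.2953]
orientation: [3.061, 0.7, -0.001]
contact_force: [0.6, -0.8, 0.5]
grip_width: 0.0855
```

```bash
python3 - <<'E'
from h import *
c,im=load("w_board"); ex=np.array([.9931,-.117]);ey=ex[::-1]*[-1,1];ctr=np.array([512.9,54.])
P=[np.r_[(ctr-133*ex+y*ey)/1000,.066] for y in (148,-100)]; p=proj(c,np.array(P)); print("-x seed",p)
e=edge(cv2.cvtColor(im,6),p[0],p[1],(280,150),7); w=ray(c,e,.066)[:,:2]*1000; print("x of -x outer edge",np.sort((w-ctr)@ex)[::6].round(1))
c=cam("wrist"); im=grab_frame("wrist")[:,:,::-1].copy(); cv2.imwrite("pics/w_scr.png",im); np.savez("w_scr.npz",K=c[0],M=c[1],t=c[2])
o=get_obs(); print(o["joints"].round(2),o["tcp_pos"],np.degrees(np.arctan2(*R.from_rotvec(o["orientation"]).as_matrix()[1::-1,0])))
E
```

```text
-x seed [[108.37162865 237.13777781]
 [296.36699251 301.15838209]]
x of -x outer edge [-133.3 -133.  -133.  -133.  -132.6 -132.6 -132.6 -132.6 -132.6 -128.1]
[-0.29  0.32 -0.59  1.86  0.2   1.02 -2.08] [0.42448202 0.32753902 0.29552189] 25.675765335185023
```

View pics/w_scr.png

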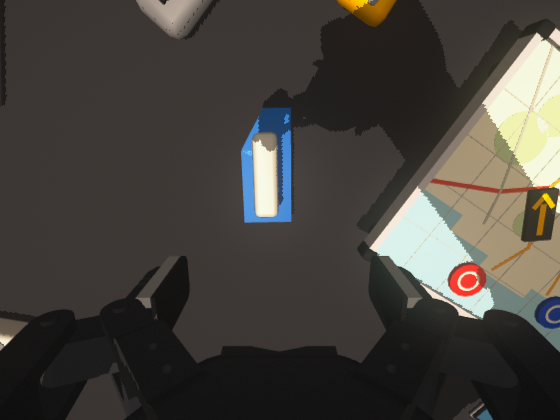

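The scraper is at about (267,165), with its cut corner at the upper left and its handle running from (264,132) to (266,217), nearly in line with the gripper.

```bash
python3 - <<'E'
from h import *
c,im=load("w_scr"); g=cv2.cvtColor(im,6); hsv=cv2.cvtColor(im,40)
m=cv2.inRange(hsv,(0,0,90),(180,90,255)); m[:,:240]=0;m[:,300:]=0;m[:110]=0;m[235:]=0
q=max(cv2.findContours(m,0,1)[0],key=cv2.contourArea)[:,0]
r=cv2.minAreaRect((ray(c,q,.052)[:,:2]*1000).astype(np.float32)); print("handle z52",r)
b=cv2.inRange(hsv,(95,120,40),(125,255,255)); b[:,:230]=0;b[:,305:]=0;b[:95]=0;b[235:]=0
q=max(cv2.findContours(b,0,1)[0],key=cv2.contourArea)[:,0]; p=cv2.approxPolyDP(cv2.convexHull(q),3,True)[:,0]
print("block z20",p.tolist(),(ray(c,p,.02)[:,:2]*1000).round().tolist())
# right/bottom edges fit at z=.02
h=cv2.convexHull(q)
L=q[(q[:,0]>286)&(q[:,1]>115)&(q[:,1]<215)]; B=q[(q[:,1]>217)&(q[:,0]>250)&(q[:,0]<286)]
l=line(ray(c,L,.02)); k=line(ray(c,B,.02)); print("yaw",np.degrees(np.arctan2(l[1][1],l[1][0])),"tail",np.degrees(np.arctan2(k[1][1],k[1][0])),"corner(-65,-28)",inter(l,k))
E
```

```text
handle z52 ((429.45440673828125, 347.0008239746094), (88.27670288085938, 25.892993927001953), 26.54930305480957)
block z20 [[289, 107], [290, 221], [245, 222], [241, 150], [263, 108]] [[502.0, 354.0], [387.0, 296.0], [362.0, 344.0], [438.0, 383.0], [489.0, 379.0]]
yaw 26.299217 tail -64.310394 corner(-65,-28) [386.71204 296.0553 ]
```

>>> {"api": "jog_arm", "payload": {"plan": [[[0.45,2,0],0.01],[[0,0,-4],0],[[0,0,-4],0],[[0,0,-4],0],[[0,0,-3],0],[[0,0,-2],0],[[0,0,0],0],[[0,0,0],0]]}}

```text
clock: 4.05
tcp_pos: [0.4287, 0.3486, 0.1263]
orientation: [3.058, 0.715, 0.001]
contact_force: [0.7, 1.4, 0.4]
grip_width: 0.0857
```

```bash
python3 -c "
from h import *
o=get_obs(); print(o['tcp_pos'],np.degrees(np.arctan2(*R.from_rotvec(o['orientation']).as_matrix()[1::-1,0])),o['contact_force'])"
```

```text
[0.42873573 0.34859636 0.1263361 ] 26.306098871263305 [0.68149262 1.4289061  0.37642965]
```

>>> {"api": "jog_arm", "payload": {"plan": [[[0,-0.1,-2],0],[[0,0,-1],0],[[0,0,0],0]]}}

```text
clock: 4.35
tcp_pos: [0.4277, 0.3482, 0.0958]
orientation: [3.058, 0.717, -0.001]
contact_force: [-0.1, -1.2, -0.2]
grip_width: 0.0852
```

>>> {"api": "jog_arm", "payload": {"plan": [[[0,0,0],0],[[0,0,0],0],[[0,0,0],0],[[0,0,0],0],[[0,0,0],0],[[0,0,0],0],[[0,0,0],0],[[0,0,0],0]], "hand": 1.5, "grip_force": 60}}

```text
clock: 5.15
tcp_pos: [0.4278, 0.3492, 0.0965]
orientation: [-3.058, -0.719, -0.002]
contact_force: [0.1, -0.7, 6.4]
grip_width: 0.025
```

```bash
python3 -c "
from h import *
o=get_obs(); print(o['tcp_pos'],o['grip_width'],np.degrees(np.arctan2(*R.from_rotvec(o['orientation']).as_matrix()[1::-1,0])),o['contact_force'],o['moment'])"
```

```text
[0.42783464 0.34918818 0.09653203] 0.0249531865770591 26.452996103988603 [ 0.07247678 -0.65182862  6.37531779] [-2.80825062e-01  2.63428575e-05  5.07958169e-02]
```

>>> {"api": "jog_arm", "payload": {"plan": [[[0,0,3],0],[[0,0,4.4],0],[[0.4,-0.5,3],-0.05],[[1.5,-3.1,0],-0.09],[[1.5,-3.1,0],-0.09],[[1.5,-3.1,0],-0.09],[[1.5,-3.1,0],-0.09],[[1.5,-3.1,0],-0.09],[[1.5,-3.1,0],-0.079],[[0,0,0],0],[[0,0,0],0]]}}

```text
clock: 6.25
tcp_pos: [0.5214, 0.1572, 0.1995]
orientation: [3.136, -0.186, -0.001]
contact_force: [-0.5, 0.5, -1.7]
grip_width: 0.0248
```

```bash
cat >> h.py <<'E'
CTR=np.array([512.9,54.]);EX=np.array([.9931,-.117]);EY=np.array([.117,.9931])
def st():
    o=get_obs(); p=o['tcp_pos']*1000; d=p[:2]-CTR
    yaw=np.degrees(np.arctan2(*R.from_rotvec(o['orientation']).as_matrix()[1::-1,0]))
    print("t",o['clock'],"tcp",p.round(1),"yaw",yaw.round(2),"board xy of scraper",(d@EX+5).round(1),(d@EY).round(1),"w",o['grip_width'].round(4),"F",o['contact_force'].round(1),"q",o['joints'].round(2))
def to(x,y):
    p=CTR+(x-5)*EX+y*EY; print("to",(x,y),p.round(1),"delta cm",((p-get_obs()['tcp_pos'][:2]*1000)/10).round(2))
E
python3 -c "
from h import *
st(); to(2,100); im=grab_frame('scene')[:,:,::-1]; cv2.imwrite('pics/s1.png',cv2.resize(im[120:330,170:450],None,fx=2.8,fy=2.8)[:590])"
```

```text
Traceback (most recent call last):
  File "h.py", line 39, in st
    print("t",o['clock'],"tcp",p.round(1),"yaw",yaw.round(2),"board xy of scraper",(d@EX+5).round(1),(d@EY).round(1),"w",o['grip_width'].round(4),"F",o['contact_force'].round(1),"q",o['joints'].round(2))
                                                                                                                         ^^^^^^^^^^^^^^^^^^^^^
AttributeError: 'float' object has no attribute 'round'
```

```bash
sed -i "s/o\['grip_width'\].round(4)/round(o['grip_width'],4)/" h.py
python3 -c "
from h import *
st(); to(2,100); im=grab_frame('scene')[:,:,::-1]; cv2.imwrite('pics/s1.png',cv2.resize(im[120:330,170:450],None,fx=2.8,fy=2.8)[:590])"
```

```text
t 6.25 tcp [521.4 157.2 199.5] yaw -6.79 board xy of scraper 1.3 103.5 w 0.0248 F [-0.5  0.5 -1.7] q [-0.1   0.42 -0.38  1.94  0.21  0.82 -2.28]
to (2, 100) [521.6 153.7] delta cm [ 0.03 -0.35]
```

View pics/s1.png

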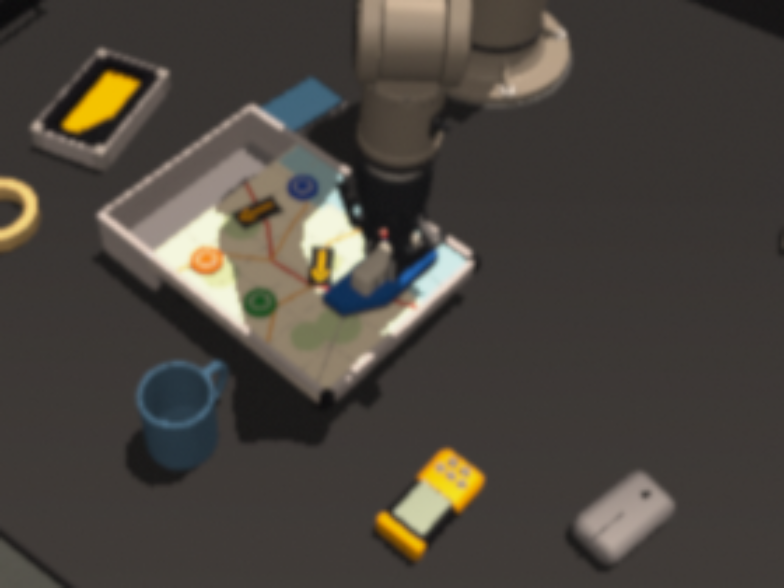

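The scraper hangs level over the closed half of the board at (380,285), aligned with it and clear of every piece; its cut corner faces the closed edge.

>>> {"api": "jog_arm", "payload": {"plan": [[[0,-0.3,-2],0],[[0,0,-1.3],0],[[0,0,-0.4],0],[[0,0,0],0],[[0,0,0],0]]}}

```text
clock: 6.8
tcp_pos: [0.5215, 0.1556, 0.1632]
orientation: [-3.136, 0.183, -0.0]
contact_force: [0.8, -0.5, -2.0]
grip_width: 0.0251
```

```bash
python3 -c "
from h import *
st()"
```

```text
t 6.8 tcp [521.5 155.6 163.2] yaw -6.67 board xy of scraper 1.7 101.9 w 0.0251 F [ 0.8 -0.5 -2. ] q [-0.11  0.47 -0.36  1.97  0.24  0.74 -2.31]
```

>>> {"api": "jog_arm", "payload": {"plan": [[[0,0,-0.4],0],[[0,0,-0.1],0],[[0,0,0],0]]}}

```text
clock: 7.1
tcp_pos: [0.5215, 0.1549, 0.1579]
orientation: [3.136, -0.184, 0.0]
contact_force: [-0.7, 0.2, -0.5]
grip_width: 0.0251
```

>>> {"api": "jog_arm", "payload": {"plan": [[[0,0,-0.1],0],[[0,0,-0.1],0],[[0,0,0],0]]}}

```text
clock: 7.4
tcp_pos: [0.5216, 0.155, 0.1565]
orientation: [3.136, -0.184, 0.001]
contact_force: [-2.1, -0.6, 4.7]
grip_width: 0.0251
```

>>> {"api": "jog_arm", "payload": {"plan": [[[-0.12,-0.99,0.05],0],[[-0.23,-1.99,0],0],[[-0.24,-1.99,0],0],[[-0.23,-1.99,0],0],[[-0.24,-1.99,0],0],[[-0.23,-1.99,0],0]]}}

```text
clock: 8.0
tcp_pos: [0.5084, 0.0443, 0.1566]
orientation: [-3.136, 0.185, -0.001]
contact_force: [0.1, 1.3, -0.4]
grip_width: 0.0248
```

>>> {"api": "jog_arm", "payload": {"plan": [[[-0.23,-1.99,0],0],[[-0.24,-1.99,0],0],[[-0.23,-1.99,0],0],[[-0.24,-1.99,0],0],[[-0.23,-1.99,0],0],[[-0.18,-1.5,0],0],[[0,0,0],0],[[0,0,0],0]]}}

```text
clock: 8.8
tcp_pos: [0.495, -0.0694, 0.1565]
orientation: [3.136, -0.186, 0.0]
contact_force: [-0.5, -1.3, 1.6]
grip_width: 0.0248
```

```bash
python3 -c "
from h import *
st(); to(59,100)
a=grab_frame('scene')[:,:,::-1];b=grab_frame('top')[:,:,::-1]; cv2.imwrite('pics/s2.png',np.hstack([cv2.resize(a[140:280,190:350],(400,350)),cv2.resize(b[145:285,230:390],(400,350))]))"
```

```text
t 8.8 tcp [495.  -69.4 156.5] yaw -6.78 board xy of scraper 1.6 -124.7 w 0.0248 F [-0.5 -1.3  1.6] q [ 0.29  0.42 -0.33  2.07  0.21  0.68 -1.87]
to (59, 100) [578.2 147. ] delta cm [ 8.33 21.64]
```

View pics/s2.png

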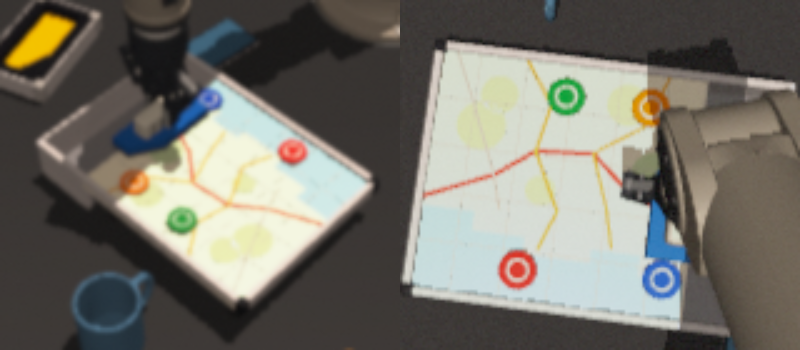

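The tiles have left the map; four counters remain, with the blue counter still just behind the scraper's −x end. The side strokes come next, with the +x side first.

>>> {"api": "jog_arm", "payload": {"plan": [[[0,0,3],0],[[1.2,3.2,0],0],[[1.2,3.2,0],0],[[1.2,3.2,0],0],[[1.2,3.2,0],0],[[1.2,3.2,0],0],[[1.14,3.2,0],0],[[0,0,0],0],[[0,0,-2],0],[[0,0,0],0]]}}

```text
clock: 9.9
tcp_pos: [0.5644, 0.1233, 0.1641]
orientation: [3.135, -0.181, -0.007]
contact_force: [-0.9, 0.3, -1.6]
grip_width: 0.0251
```

```bash
python3 -c "
from h import *
st(); to(50,75)"
```

```text
t 9.9 tcp [564.4 123.3 164.1] yaw -6.61 board xy of scraper 48.1 74.9 w 0.0251 F [-0.9  0.3 -1.6] q [-0.04  0.52 -0.36  1.89  0.25  0.79 -2.23]
to (50, 75) [566.4 123.2] delta cm [ 0.19 -0.01]
```

>>> {"api": "jog_arm", "payload": {"plan": [[[0.2,0,-0.5],0],[[0,0,-0.25],0],[[0,0,0],0]]}}

```text
clock: 10.2
tcp_pos: [0.5684, 0.1228, 0.1589]
orientation: [3.136, -0.185, -0.0]
contact_force: [0.4, -0.9, -2.1]
grip_width: 0.0251
```

>>> {"api": "jog_arm", "payload": {"plan": [[[-0.12,-0.99,0],0],[[-0.23,-1.99,0],0],[[-0.24,-1.99,0],0],[[-0.23,-1.99,0],0],[[-0.24,-1.99,0],0],[[-0.23,-1.99,0],0]]}}

```text
clock: 10.8
tcp_pos: [0.5554, 0.0119, 0.1594]
orientation: [3.136, -0.185, 0.001]
contact_force: [0.1, -0.1, -1.6]
grip_width: 0.0252
```

>>> {"api": "jog_arm", "payload": {"plan": [[[-0.23,-1.99,0],0],[[-0.24,-1.99,0],0],[[-0.23,-1.99,0],0],[[-0.24,-1.99,0],0],[[-0.12,-0.99,0],0],[[0,0,0],0],[[0,0,0],0]]}}

```text
clock: 11.5
tcp_pos: [0.5451, -0.0753, 0.1591]
orientation: [-3.136, 0.184, -0.001]
contact_force: [-0.5, 0.1, -1.5]
grip_width: 0.0254
```

```bash
python3 -c "
from h import *
st(); to(-56,90)"
```

```text
t 11.5 tcp [545.1 -75.3 159.1] yaw -6.71 board xy of scraper 52.1 -124.7 w 0.0254 F [-0.5  0.1 -1.5] q [ 0.3   0.48 -0.34  1.96  0.23  0.74 -1.87]
to (-56, 90) [462.9 150.5] delta cm [-8.22 22.58]
```

>>> {"api": "jog_arm", "payload": {"plan": [[[0,0,3],0],[[-1,3.2,0],0],[[-1.2,3.2,0],0],[[-1.2,3.2,0],0],[[-1.2,3.2,0],0],[[-1.2,3.2,0],0],[[-1.2,3.2,0],0],[[-1.2,3.2,0],0],[[0,0,0],0],[[0,0,-2],0],[[0,0,0],0],[[0,0,0],0]]}}

```text
clock: 12.7
tcp_pos: [0.4626, 0.1484, 0.1689]
orientation: [3.136, -0.183, -0.002]
contact_force: [0.3, -1.1, -0.5]
grip_width: 0.0252
```

```bash
python3 -c "
from h import *
st(); to(-56,90)"
```

```text
t 12.7 tcp [462.6 148.4 168.9] yaw -6.67 board xy of scraper -56.0 87.9 w 0.0252 F [ 0.3 -1.1 -0.5] q [-0.08  0.39 -0.43  2.09  0.24  0.71 -2.35]
to (-56, 90) [462.9 150.5] delta cm [0.02 0.21]
```

>>> {"api": "jog_arm", "payload": {"plan": [[[0,0.1,-0.8],0],[[0,0,-0.35],0],[[0,0,0],0]]}}

```text
clock: 13.0
tcp_pos: [0.4627, 0.1489, 0.157]
orientation: [3.136, -0.184, -0.001]
contact_force: [0.3, -1.1, -1.3]
grip_width: 0.0249
```

>>> {"api": "jog_arm", "payload": {"plan": [[[-0.12,-0.99,0],0],[[-0.23,-1.99,0],0],[[-0.24,-1.99,0],0],[[-0.23,-1.99,0],0],[[-0.24,-1.99,0],0],[[-0.23,-1.99,0],0]]}}

```text
clock: 13.6
tcp_pos: [0.4498, 0.0381, 0.1576]
orientation: [3.136, -0.185, 0.001]
contact_force: [0.8, 0.1, -1.2]
grip_width: 0.0254
```

>>> {"api": "jog_arm", "payload": {"plan": [[[-0.23,-1.99,0],0],[[-0.24,-1.99,0],0],[[-0.23,-1.99,0],0],[[-0.24,-1.99,0],0],[[-0.23,-1.99,0],0],[[-0.06,-0.5,0],0],[[0,0,0],0],[[0,0,0],0]]}}

```text
clock: 14.4
tcp_pos: [0.4379, -0.0641, 0.1576]
orientation: [-3.136, 0.183, -0.001]
contact_force: [0.4, -0.4, -1.2]
grip_width: 0.0248
```

```bash
python3 -c "
from h import *
st()"
```

```text
t 14.4 tcp [437.9 -64.1 157.6] yaw -6.69 board xy of scraper -55.7 -126.1 w 0.0248 F [ 0.4 -0.4 -1.2] q [ 0.33  0.34 -0.38  2.2   0.21  0.63 -1.89]
```

>>> {"api": "jog_arm", "payload": {"plan": [[[0,0,4.3],0],[[0,-3.6,0],0.0393],[[0,-3.6,0],0.0393],[[0,-3.6,0],0.0393],[[0,-3.6,0],0.0393],[[0,-3.6,0],0.0393],[[0,-3.6,0],0.0393],[[0,-3.6,0],0.0393],[[0,-3.6,0],0.0393],[[0,0,0],0],[[0,0,0],0],[[0,0,0],0]]}}

```text
clock: 15.6
tcp_pos: [0.4384, -0.3508, 0.2002]
orientation: [-3.125, -0.313, -0.0]
contact_force: [-0.1, 0.2, -1.7]
grip_width: 0.0251
```

```bash
python3 -c "
from h import *
st()
c=cam('wrist'); im=grab_frame('wrist')[:,:,::-1].copy(); cv2.imwrite('pics/w_p.png',im); np.savez('w_p.npz',K=c[0],M=c[1],t=c[2])
b=grab_frame('top')[:,:,::-1]; a=grab_frame('scene')[:,:,::-1]; cv2.imwrite('pics/scene_p.png',a); cv2.imwrite('pics/top_p.png',b)
cv2.imwrite('pics/s3.png',np.vstack([np.hstack([cv2.resize(im,(400,300)),cv2.resize(b[145:285,225:412],(400,300))]),np.hstack([cv2.resize(a[130:280,160:360],(400,300)),cv2.resize(b[190:310,400:560],(400,300))])]))"
```

```text
t 15.6 tcp [ 438.4 -350.8  200.2] yaw 11.43 board xy of scraper -21.6 -410.7 w 0.0251 F [-0.1  0.2 -1.7] q [ 0.83  0.44 -0.34  1.91  0.19  0.83 -0.98]
```

View pics/s3.png

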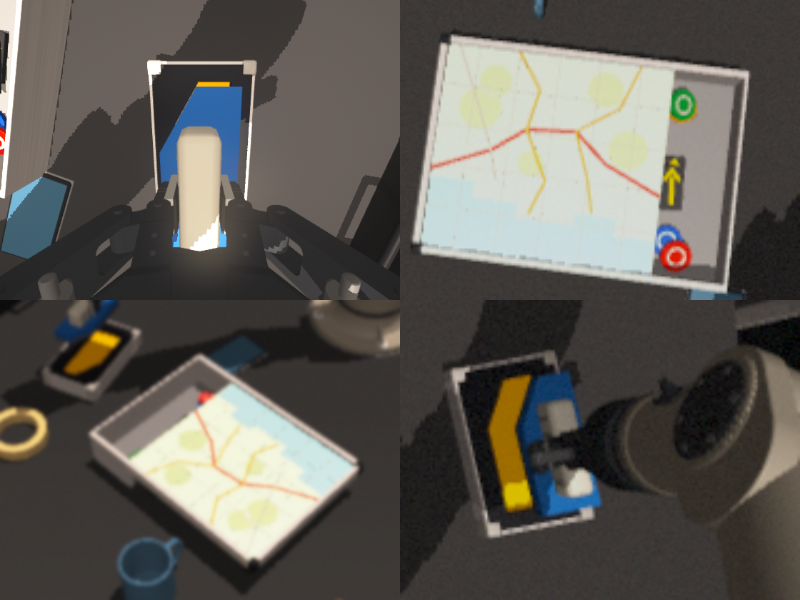

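The map is clear. The trough holds green with orange's rim under it, a tile with another arrow tip showing beyond it, blue and red. The scraper hangs over the tray the right way round, so I'll measure its offset in the hand.

```bash
python3 - <<'E'
from h import *
c,im=load("w_p"); hsv=cv2.cvtColor(im,40); b=cv2.inRange(hsv,(95,110,50),(125,255,255)); b[:,:215]=0;b[:,352:]=0;b[275:]=0;b[:105]=0
q=max(cv2.findContours(b,0,1)[0],key=cv2.contourArea)[:,0]
p=cv2.approxPolyDP(q.reshape(-1,1,2),4,True)[:,0]; print(p.tolist())
tcp=get_obs()['tcp_pos']; z=tcp[2]-.0965+.02
x1=q[:,0].max()
Rr=q[(q[:,0]>x1-8)&(q[:,1]>132)&(q[:,1]<240)]; T=q[(q[:,1]<q[:,1].min()+5)&(q[:,0]>285)&(q[:,0]<x1-6)]
l=line(ray(c,Rr,z)); k=line(ray(c,T,z)); a=np.arctan2(l[1][1],l[1][0]); a=a if np.cos(a)>0 else a+np.pi
u=np.array([np.cos(a),np.sin(a)]);v=np.array([-u[1],u[0]]); cn=inter(l,k); o=cn-65*u+28*v
print("yaw",np.degrees(a)%360,"nose edge",np.degrees(np.arctan2(k[1][1],k[1][0])),"corner",cn,"origin",o,"tcp in scraper",(tcp[:2]*1000-o)@u,(tcp[:2]*1000-o)@v)
E
```

```text
[[338, 121], [274, 122], [223, 213], [225, 256], [247, 243], [246, 200], [253, 182], [263, 176], [294, 176], [304, 182], [311, 199], [310, 243], [331, 255]]
yaw 11.016442 nose edge -78.620705 corner [ 510.5135  -363.20706] origin [ 441.36075 -348.14392] tcp in scraper -3.6022453808869352 -2.4157801716379064
```

```bash
python3 - <<'E'
from h import *
c,im=load("w_p"); g=cv2.cvtColor(im,6); s=1.4; z=.034
tl,tr=(149*s,62*s),(256*s,62*s); ctr=(280,200)
top=edge(g,tl,tr,ctr); rt=edge(g,tr,(248*s,160*s),ctr,7); lf=edge(g,tl,(157*s,190*s),ctr,7)
L=[line(ray(c,e,z)) for e in (top,rt,lf)]
print([np.degrees(np.arctan2(l[1][1],l[1][0])).round(2) for l in L],len(top),len(rt),len(lf))
A=inter(L[0],L[1]);B=inter(L[0],L[2]); u=np.array([np.cos(np.radians(11.33)),np.sin(np.radians(11.33))]); print("width",np.linalg.norm(A-B),"centre",(A+B)/2-88*u)
# top view
c=cam("top"); im=cv2.imread("pics/top_p.png"); hsv=cv2.cvtColor(im,40)
b=cv2.inRange(hsv,(98,150,60),(118,255,255)); b[:,:440]=0; b[:,485:]=0; b[:205]=0; b[290:]=0
q=np.vstack(cv2.findContours(b,0,1)[0])[:,0]; p=cv2.approxPolyDP(cv2.convexHull(q),2,True)[:,0]; print(p.tolist(),(ray(c,p,.1237)[:,:2]*1000).round().tolist())
im0=cv2.imread("pics/top0.png"); g=cv2.cvtColor(im0,6); P=np.array([[518.9,-280.1],[540.5,-387.9],[367.8,-422.3],[346.5,-314.7]])/1000
pc=proj(c,np.c_[P,[.034]*4]); L=[line(ray(c,edge(g,pc[i],pc[(i+1)%4],pc.mean(0),5),.034)) for i in range(4)]
print("top-view tray",np.mean([inter(L[i-1],L[i]) for i in range(4)],0),[np.linalg.norm(inter(L[i-1],L[i])-inter(L[i],L[(i+1)%4])).round(1) for i in range(4)])
E
```

```text
[np.float32(-78.76), np.float32(11.63), np.float32(11.33)] 60 60 60
width 109.202576 centre [ 443.49803148 -350.77867618]
[[479, 272], [460, 276], [456, 274], [449, 245], [452, 226], [456, 220], [467, 218]] [[385.0, -389.0], [375.0, -344.0], [380.0, -335.0], [448.0, -321.0], [494.0, -329.0], [509.0, -339.0], [514.0, -366.0]]
top-view tray [ 446.21146 -353.32175] [np.float32(112.6), np.float32(179.4), np.float32(112.2), np.float32(179.3)]
```

>>> {"api": "jog_arm", "payload": {"plan": [[[0.12,-0.22,-2],0],[[0,0,-3],0],[[0,0,-1],0],[[0,0,0],0],[[0,0,0],0]]}}

```text
clock: 16.25
tcp_pos: [0.4395, -0.3548, 0.1412]
orientation: [3.126, 0.31, 0.001]
contact_force: [0.2, -0.8, -0.4]
grip_width: 0.0251
```

```bash
python3 - <<'E'
from h import *
st()
c=cam("wrist"); im=grab_frame("wrist")[:,:,::-1].copy(); cv2.imwrite("pics/w_q.png",im); np.savez('w_q.npz',K=c[0],M=c[1],t=c[2])
b=grab_frame('top')[:,:,::-1]
cv2.imwrite("pics/s4.png",np.hstack([cv2.resize(im[60:300,170:390],(550,600)),cv2.resize(b[200:296,425:465],(250,600))]))
E
```

```text
t 16.25 tcp [ 439.5 -354.8  141.2] yaw 11.33 board xy of scraper -20.1 -414.6 w 0.0251 F [ 0.2 -0.8 -0.4] q [ 0.81  0.52 -0.31  1.93  0.23  0.72 -1.01]
```

View pics/s4.png

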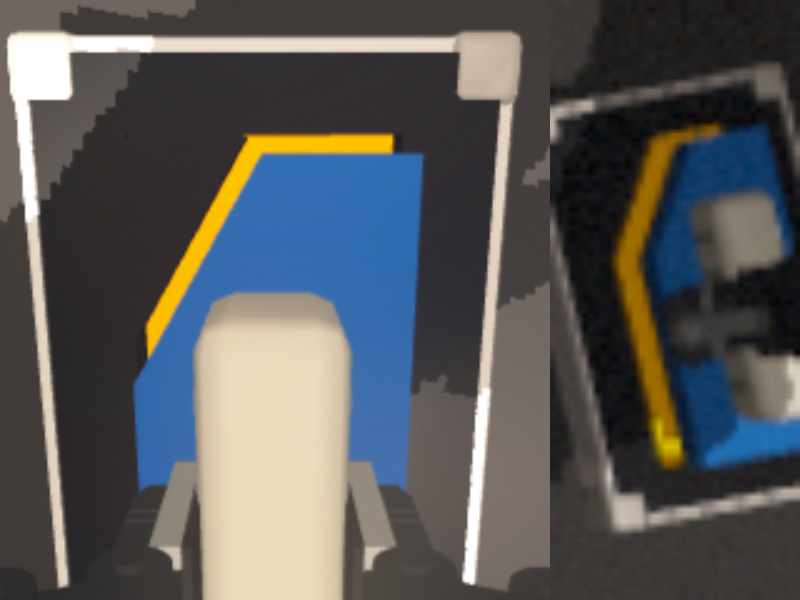

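Left, the block is about 10 mm above the tray and aligned with it; the yellow floor shows along the cut corner and nose, and the block sits slightly toward the straight side. I'll measure it relative to the tray in this same view.

```bash
python3 - <<'E'
from h import *
c,im=load("w_q"); g=cv2.cvtColor(im,6); f=lambda x,y:(170+x/2.5,60+y/2.5)
tl,tr,br,bl=f(8,38),f(522,38),f(475,560),f(58,560); ctr=(280,200)
L=[line(ray(c,edge(g,a,b,ctr,6),.034)) for a,b in ((tl,tr),(tr,br),(tl,bl))]
A=inter(L[0],L[1]);B=inter(L[0],L[2]); a=np.radians(11.33); u=np.array([np.cos(a),np.sin(a)]);v=np.array([-u[1],u[0]]); tc=(A+B)/2-88*u
print("width",np.linalg.norm(A-B),"tray",tc)
b=cv2.inRange(cv2.cvtColor(im,40),(95,110,50),(125,255,255)); b[:,:215]=0;b[:,352:]=0;b[256:]=0;b[:105]=0
q=max(cv2.findContours(b,0,1)[0],key=cv2.contourArea)[:,0]
T=q[(q[:,1]<q[:,1].min()+3)&(q[:,0]>278)&(q[:,0]<335)]; Rr=q[(q[:,0]>330)&(q[:,1]>128)&(q[:,1]<245)]; Lf=q[(q[:,0]<228)&(q[:,1]>220)&(q[:,1]<250)]
for dz in (.0765,):
    z=get_obs()['tcp_pos'][2]-dz; k=line(ray(c,T,z));l=line(ray(c,Rr,z)); w=ray(c,Lf,z)[:,:2]*1000
    cn=inter(k,l); o=cn-65*u+28*v; print("yaw",np.degrees(np.arctan2(l[1][1],l[1][0])),"org",o,"scraper in tray",(o-tc)@u,(o-tc)@v,"width",np.median((w-cn)@v), "left-based y",np.median((w-tc)@v)-28)
E
```

```text
width 109.216064 tray [ 443.45634447 -350.79552189]
yaw 10.9215 org [ 442.38258664 -352.77687206] scraper in tray -1.4420875590072153 -1.7317874823488884 width 55.447252644076514 left-based y -2.2845348382724033
```

>>> {"api": "jog_arm", "payload": {"plan": [[[0.02,0.23,0],0],[[0,0,-0.5],0],[[0,0,0],0],[[0,0,0],0]]}}

```text
clock: 16.75
tcp_pos: [0.439, -0.3526, 0.1353]
orientation: [-3.126, -0.309, 0.0]
contact_force: [0.9, 0.2, -1.3]
grip_width: 0.0253
```

```bash
python3 -c "
from h import *
st()"
```

```text
t 16.75 tcp [ 439.  -352.6  135.3] yaw 11.3 board xy of scraper -20.8 -412.5 w 0.0253 F [ 0.9  0.2 -1.3] q [ 0.8   0.53 -0.31  1.94  0.24  0.71 -1.02]
```

>>> {"api": "jog_arm", "payload": {"plan": [[[0.06,0,-0.2],0],[[0,0,-0.3],0],[[0,0,-0.3],0],[[0,0,-0.3],0],[[0,0,0],0]]}}

```text
clock: 17.25
tcp_pos: [0.4394, -0.3525, 0.1238]
orientation: [-3.126, -0.309, 0.001]
contact_force: [-0.6, -0.5, -1.4]
grip_width: 0.0249
```

Inside by about 7 mm with no contact force. I'll carry on down.

>>> {"api": "jog_arm", "payload": {"plan": [[[0,0,-0.3],0],[[0,0,-0.3],0],[[0,0,-0.2],0],[[0,0,0],0],[[0,0,0],0]]}}

```text
clock: 17.75
tcp_pos: [0.4398, -0.3526, 0.1164]
orientation: [-3.126, -0.309, 0.0]
contact_force: [-0.1, 0.1, -1.1]
grip_width: 0.025
```

```bash
python3 -c "
from h import *
st()"
```

```text
t 17.75 tcp [ 439.8 -352.6  116.4] yaw 11.3 board xy of scraper -20.1 -412.4 w 0.025 F [-0.1  0.1 -1.1] q [ 0.8   0.56 -0.3   1.95  0.25  0.67 -1.03]
```

>>> {"api": "jog_arm", "payload": {"plan": [[[0,0,-0.1],0],[[0,0,-0.1],0],[[0,0,0],0],[[0,0,0],0]]}}

```text
clock: 18.15
tcp_pos: [0.4398, -0.3527, 0.1146]
orientation: [3.126, 0.309, 0.0]
contact_force: [-0.7, -0.1, 1.6]
grip_width: 0.0251
```

```bash
python3 -c "
from h import *
st()"
```

```text
t 18.15 tcp [ 439.8 -352.7  114.6] yaw 11.3 board xy of scraper -20.0 -412.5 w 0.0251 F [-0.7 -0.1  1.6] q [ 0.79  0.56 -0.29  1.95  0.25  0.67 -1.03]
```

>>> {"api": "jog_arm", "payload": {"plan": [[[0,0,0],0],[[0,0,0],0],[[0,0,0],0],[[0,0,0],0],[[0,0,0],0],[[0,0,0],0],[[0,0,0],0]], "hand": 6}}

```text
clock: 18.85
tcp_pos: [0.4397, -0.3527, 0.1144]
orientation: [3.126, 0.309, 0.0]
contact_force: [-0.6, -0.3, 0.8]
grip_width: 0.0601
```

>>> {"api": "jog_arm", "payload": {"plan": [[[0,0,1],0],[[0,0,2],0],[[0,0,4],0],[[0,0,4],0],[[0,0,4],0],[[0,-3,2],0],[[0,-3,0],0],[[0,-3,0],0],[[0,0,0],0],[[0,0,0],0]]}}

```text
clock: 19.85
tcp_pos: [0.4394, -0.4429, 0.2847]
orientation: [-3.126, -0.307, -0.0]
contact_force: [-0.4, 0.3, 0.1]
grip_width: 0.06
```

```bash
python3 - <<'E'
from h import *
st()
c=cam("wrist"); im=grab_frame("wrist")[:,:,::-1].copy(); cv2.imwrite("pics/w_r.png",im); np.savez('w_r.npz',K=c[0],M=c[1],t=c[2])
a=grab_frame('scene')[:,:,::-1]; b=grab_frame('top')[:,:,::-1]
cv2.imwrite("pics/s5.png",np.vstack([np.hstack([cv2.resize(im,(400,300)),cv2.resize(a[100:310,140:420],(400,300))]),np.hstack([cv2.resize(b[145:285,225:412],(400,300)),cv2.resize(a[110:200,165:285],(400,300))])]))
E
```

```text
t 19.85 tcp [ 439.4 -442.9  284.7] yaw 11.23 board xy of scraper -9.8 -502.1 w 0.06 F [-0.4  0.3  0.1] q [ 0.93  0.43 -0.32  1.69  0.15  1.05 -0.81]
```

View pics/s5.png

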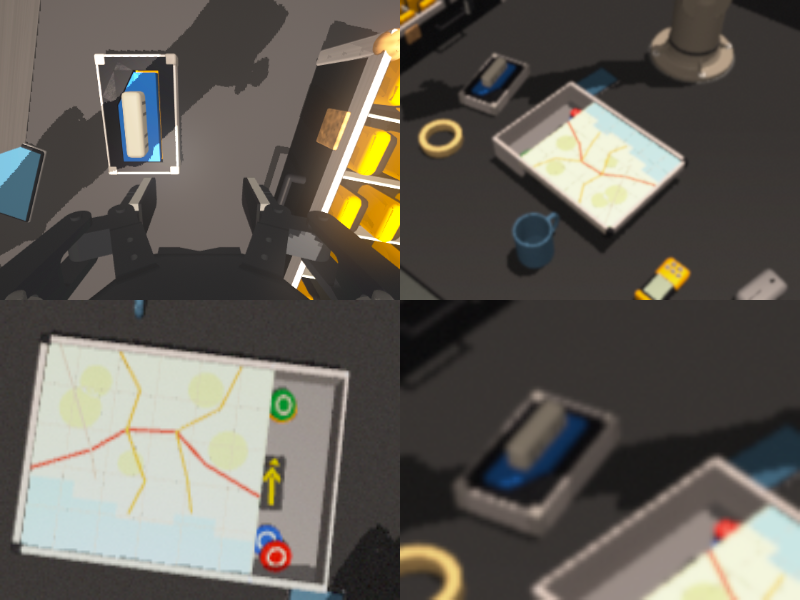

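The scraper sits in the cut-out the right way round and released, the map is bare, and the trough holds the pieces. One numeric check of seat height and bystanders remains.

```bash
python3 - <<'E'
from h import *
c,im=load("w_r"); b=cv2.inRange(cv2.cvtColor(im,40),(90,100,40),(125,255,255)); b[:,:140]=0;b[:,245:]=0;b[250:]=0;b[:75]=0
q=max(cv2.findContours(b,0,1)[0],key=cv2.contourArea)[:,0]; p=cv2.approxPolyDP(cv2.convexHull(q),3,True)[:,0]; w=ray(c,p,.038)[:,:2]*1000
a=np.radians(11.33); u=np.array([np.cos(a),np.sin(a)]);v=np.array([-u[1],u[0]]); d=w-[443.4,-351.]; print("block top at z38, tray frame:",np.c_[d@u,d@v].round(1).tolist())
a0=cv2.imread("pics/top0.png"); b=grab_frame("top")[:,:,::-1]; d=cv2.absdiff(a0,b).max(2)
for n,(x0,y0,x1,y1) in dict(handset=(178,132,215,190),mouse=(112,172,155,225),mug=(270,98,312,158),tape=(408,140,462,192)).items(): print(n,(d[y0:y1,x0:x1]>45).sum())
print("map diff yellowish/black in trough:",)
t=b[170:280,340:385]; h=cv2.cvtColor(np.ascontiguousarray(t),40)
for n,lo,hi in [("org",(8,150,90),(18,255,255)),("yel",(20,150,90),(34,255,255))]: print(n,[(cv2.boundingRect(q),cv2.contourArea(q)) for q in cv2.findContours(cv2.inRange(h,lo,hi),0,1)[0]])
E
```

```text
block top at z38, tray frame: [[65.8, 1.8], [62.9, -29.5], [-64.2, -27.8], [-64.1, 28.3], [21.4, 28.1]]
handset 0
mouse 0
mug 0
tape 0
map diff yellowish/black in trough:
org [((21, 29, 2, 2), 0.0), ((23, 27, 1, 1), 0.0)]
yel [((8, 53, 8, 18), 43.0), ((11, 49, 5, 4), 7.0), ((11, 28, 12, 4), 1.5), ((23, 24, 1, 2), 0.0)]
```

```bash
python3 -c "
from bench import *
print(hand_in())"
```

```text
the job is handed in; nothing more can be done
None
```

I wiped both tiles and all four counters off the map with three scraper strokes: middle, then +x side, then −x side. I then put the scraper home in its cut-out, let go, and handed in after about 20 s of robot time. No verdict was reported.

**Last checks**
- **Map and trough:** the map is bare. Green, blue, red and one tile are plainly visible in the trough. The orange counter shows only as a rim under green, and the second tile only as an arrow tip beyond the first, so I inferred those two rather than seeing them whole.
- **Scraper:** it touched the cut-out's floor at 114.6 mm tool height, against about 114.5 mm expected. Its outline fits the tray to 1–2 mm, with the cut corner on the correct side.
- **Other items:** the handset, mouse, mug and tape roll show no change in the top view.

**Where checks disagreed**
- Before seating, the camera and arm-position estimates of the scraper's offset differed by about 2 mm. I used a compromise, and it went in without side force.
- On the +x stroke the scraper ran about 2.5 mm above the map, higher than I meant, but it still cleared the counters.

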